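# Shut the coffee mill's hopper and hold its spring-return dial at the third click

## Task

Grind for filter coffee with the white mill on the worktop: first slide the flat cover fully home over the bean hopper, so that no beans fly out, and only then turn the spring-return dial clockwise past its first two clicks to the third of its four marks. The dial springs back to off when let go, so keep holding it at the third mark: finish while still holding it there, with the cover shut. Leave the things standing around the mill where they are.

Things in the scene. Friction and masses are not known exactly. Their poses are not given: they have to be found in the camera images.
- mill: White electric coffee mill, 170 (its x) x 220 (its y) mm, flat steel top 112 mm up, fixed; turned up to 0.3 rad. Origin: centre of its underside, on the worktop; x from its front (drawer, steel knob) to its back, y to its left, z up. Hopper: pit 54 (x) x 78 (y) mm, centre x -22, y +50 mm. Cover rails along x at y 2 and 98 mm, 10 mm high over the top. Dial at x -2, y -56 mm.
- mill_cover (a joint): Slide of the flat grey hopper cover (72 x 90 x 5 mm): 0 = fully home against its front stop, hopper shut; grows as the cover moves to the mill's back (+x of the mill), up to 0.056 m. Starts 36 to 56 mm open. Friction about 1.5 N, stays where it is left.
- cover_knob (a point): Middle of the black round knob on the cover's centre, 135 mm above the worktop: head 22 mm in diameter, from 5 mm below to 9 mm above this point (waist below: 16 mm); the cover's top lies 15 mm below it. Moves with the cover. Its x axis is the mill's x axis (the way the cover opens).
- mill_dial (a joint): Spring-return dial, rad, growing clockwise seen from above: 0 = off, clicks (weak detents) at 0.4, 0.8, 1.2 and 1.6, end stop 1.68; the third click is 1.2. A spring drives it back to off from everywhere: about 0.05 N m at off, 0.12 at the third click, 0.15 at the stop, the clicks adding or taking up to 0.035 N m. No click holds it by itself.
- dial_grip (a point): On the dial's axis, 141 mm above the worktop: its bar grip (46 mm long, 12 mm wide) reaches from 18 mm below to 10 mm above this point; under it a skirt 54 mm wide; mill's top 29 mm below. Turns with the dial: x axis along the bar to the end with the white pointer line, at off 0.6 rad anticlockwise of the mill's x. Marks on the mill's top: dot at off, four ribs of growing length at the clicks.
- coffee_jar: Bystander: glass coffee jar with dark lid, diameter 83, 166 mm high, left behind the mill. Origin under its centre.
- mug: Bystander: white mug, diameter 82, 94 mm high, left of the mill. Origin under its centre.
- jug: Bystander: spotted jug, diameter 81, 140 mm high, behind the mill, under or near the wall cabinets, which hang from about 0.45 m up over everything beyond about world x = 0.6 (keep the wrist clear of them). Origin under its centre.
- spoon: Bystander: steel spoon, 199 mm long, lying on the worktop along the mill's right side. Origin under its centre.
- bowl: Bystander: small bowl, diameter 130, 64 mm high, on the right of the worktop. Origin under its centre.

How it is judged:
On the way, in this order (a step that is already met when the one before it is completed fails the run):
1. the cover is fully home over the hopper while the dial is still off (value of joint mill_cover below 0.004 m and value of joint mill_dial below 0.15 rad), for 0.2 s.
2. the dial is held at the third click with the cover shut (value of joint mill_dial between 1.05 and 1.35 rad and value of joint mill_cover below 0.004 m and contact force between the fingers and mill above 0.5 N), for 0.5 s.
At the end, for the whole second after the job is handed in: The robot's fingers still hold the dial at the third click (1.2 rad, within 0.15 rad) against its return spring, touching it with more than 0.5 N, and the cover is home within 4 mm (all of step 2); the arm keeps its last pose, push and grip.
It fails at once if the dial is turned on (more than 0.2 rad) while the hopper is open (value of joint mill_dial above 0.2 rad and value of joint mill_cover above 0.008 m).
It fails at once if a thing standing around the mill is moved more than 30 mm (distance of any of coffee_jar, mug, jug, spoon, bowl from where it was at the start of the episode above 0.03 m).
It also fails if it takes over 48 s, if anything falls off the work surface, if the arm or the gripper's body presses on something with over 40 N, if the wrist force passes 120 N, or if a joint passes its speed limit or range.

## Robot

A 7-joint arm with a two-finger parallel gripper is mounted at the origin on a cart in front of the work surface, level with it; the furniture and walls round the work are solid. World frame = base frame: x ahead of the robot, y to its left, z up, the work surface at z = 0. Lengths are in m, angles in rad, forces in N, time in s.
With the tool pointing down it reaches from about 0.425 to 1.025 m from the base axis. Payload 9.4 kg.
Tool frame: the origin (TCP) lies on the centre line of the jaws, within the pads' length; the fingertips stand 22 mm ahead of it and the grasp point (between the pads) lies 3 mm ahead of it (manip.tip_reach is the distance from the TCP to the fingertips, in m); z points along the fingers, y is the line along which they close (so a half turn about z gives the same grasp; the last joint's range is limited). The gripper opens to 93 mm and grips with 3 to 60 N. Pads are 15 mm wide; open, the fingers measure 128 mm over their backs; the gripper's body (75 mm by 188 mm) begins 65 mm behind the grasp point.
Start: joints at [1.208, 0.599, -0.003, 1.599, 0.002, 0.943, -0.08], TCP at [0.204, -0.696, 0.241] pointing down, gripper open.
Joint ranges: [-2.57, 2.57], [-0.35, 1.97], [-1.29, 1.29], [0.11, 2.56], [-1.05, 4.19], [0.11, 1.86], [-2.63, 2.63]. Speed limits (rad/s): [2.22, 2.22, 3.01, 3.01, 3.14, 3.14, 3.14].

## Interface

Orientations are given as a rotation vector (axis times angle).
In Python, from rig import manip, eoat, planner, viewer, status gives the robot as it stands. Calls block until the motion is done:
- manip.reach(position, orientation): joint-space move of the TCP to a pose.
- manip.move_straight(position, attitude=None, feed=0.15): straight line of the TCP; attitude=None keeps the orientation; feed is the mean speed in m/s.
- manip.set_joints(angles): joint-space move.
- eoat.grip(opening, grip_force=None): finger opening in m; grip_force is the grip in N (None keeps the last); returns when the fingers have stopped.
- manip.dwell(seconds).
- planner.ik(position, orientation): joint angles nearest the present ones, or None.
- viewer.get_image(name): name is "side" or "top" or "wrist"; returns the picture (480x640x3 uint8, blue, green, red); there is no depth.
- viewer.camera_info(name): a dict with "camera_matrix" (3x3 intrinsics, pixels), "R" (3x3) and "t" (3): a world point X has camera coordinates R X + t. Camera axes: x right, y down, z forward; pixel columns grow to the right and rows downward; lengths in m; the calibration is good to about 2 mm. A picture is of the moment at which its call begins: read the wrist's pose just before it. camera_info takes no time and is no camera call; for the wrist camera it gives the pose at the moment of the call.
A pose or a line that the arm cannot do raises manip.IKError and nothing moves.
- manip.close_job(): hands the job in; it is judged then, once.
Trained networks look in the newest picture that a camera, given by its name, has taken for a name from the list of things; names that differ only in an ending like _2 or _b are one class to them, and where a whole thing is asked for, a point or a joint stands for the part that bears it (a point fixed in the world has none). Each returns a list of dicts, best first, with "confidence" (0 to 1); they miss things now and then, are a little off and sometimes report something else, mostly with a low value. They report only what shows in the picture. A call takes as long as a camera call.
- viewer.boxes_of(camera, name): "box" ([centre column, centre row, width, height] in pixels, round what is visible of it).
- viewer.regions_of(camera, name): "region" (480x640 bool, what is visible of it) and "box" ([centre column, centre row, width, height] in pixels, round what is visible of it).
Readings, each from a call of its own:
- status.read_time(): time.
- status.read_joint_pos(): joint angles.
- status.read_qd(): joint speeds.
- status.read_joint_efforts(): joint torques, N m.
- status.read_position(): TCP position.
- status.read_eef_rot(): TCP orientation.
- status.read_wrist_force(): force on the tool from outside, world axes, zero at the start.
- status.read_moment(): the same for the moment, N m.
- status.read_width(): finger opening in m.
- status.read_gripper_force(): force on a finger pad.
Only numpy, scipy, OpenCV 4.12 (cv2) and the standard library are available. Lean on these libraries where they do the work, as an engineer would, in place of code of your own. Each camera call takes 0.05 s, during which the arm holds its last target. There are 200 camera calls.

## Working session

There is one attempt and no reset: what is moved stays moved. The work goes in short steps, each a Python script; the robot and the scene stay as the last script left them, time stands still between calls to the robot, and variables do not carry over. Pictures are saved under pics/ and viewed, at most 10 in all, crops included, and the job is handed in when it is done.

```bash
mkdir -p pics; ls; python3 - <<'E'
from rig import manip, eoat, planner, viewer, status
import cv2, numpy as np
print(status.read_time())
for c in ("top","side"):
    im=viewer.get_image(c); cv2.imwrite(f"pics/{c}0.png",im)
    ci=viewer.camera_info(c); print(c,np.round(ci["camera_matrix"],1).tolist(),np.round(ci["R"],3).tolist(),np.round(ci["t"],3).tolist())
    for n in ("mill","cover_knob","dial_grip","mill_cover","jug","coffee_jar","mug"):
        print(n,[(np.round(d["box"]).tolist(),round(d["confidence"],2)) for d in viewer.boxes_of(c,n)[:2]])
print(status.read_time(), manip.tip_reach, status.read_eef_rot())
E
```

```text
pics
rig.py
0.0
top [[472.9, 0.0, 317.6], [0.0, 472.9, 240.3], [0.0, 0.0, 1.0]] [[-0.021, -1.0, -0.008], [-0.98, 0.022, -0.198], [0.198, 0.004, -0.98]] [-0.055, 0.556, 1.001]
mill [([337.0, 262.0, 110.0, 98.0], 0.97), ([347.0, 185.0, 49.0, 48.0], 0.42)]
cover_knob [([310.0, 246.0, 45.0, 35.0], 0.72)]
dial_grip [([363.0, 259.0, 22.0, 26.0], 0.6)]
mill_cover [([311.0, 249.0, 42.0, 39.0], 0.72), ([486.0, 257.0, 58.0, 55.0], 0.46)]
jug [([349.0, 186.0, 50.0, 49.0], 0.61)]
coffee_jar [([234.0, 232.0, 50.0, 53.0], 0.69)]
mug [([244.0, 289.0, 43.0, 52.0], 0.81)]
side [[463.1, 0.0, 317.0], [0.0, 463.1, 235.5], [0.0, 0.0, 1.0]] [[0.994, -0.106, 0.026], [-0.027, -0.474, -0.88], [0.105, 0.874, -0.474]] [-0.549, 0.07, 1.034]
mill [([303.0, 266.0, 109.0, 104.0], 0.71)]
cover_knob [([311.0, 223.0, 39.0, 22.0], 0.97), ([304.0, 245.0, 29.0, 27.0], 0.74)]
dial_grip [([308.0, 246.0, 26.0, 26.0], 0.72)]
mill_cover [([312.0, 224.0, 31.0, 20.0], 0.92)]
jug [([387.0, 260.0, 36.0, 78.0], 0.68), ([305.0, 246.0, 32.0, 27.0], 0.49)]
coffee_jar []
mug [([272.0, 216.0, 46.0, 33.0], 0.73)]
0.8 0.022 [ 3.10951250e+00  4.47476296e-01 -5.19954386e-05]
```

```bash
python3 - <<'E'
import cv2, numpy as np
a=cv2.imread("pics/top0.png")[150:330,210:410]; b=cv2.imread("pics/side0.png")[180:340,220:420]
b=cv2.copyMakeBorder(b,0,20,0,0,cv2.BORDER_CONSTANT)
cv2.imwrite("pics/c0.png",cv2.resize(np.hstack([a,b]),(800,360),interpolation=cv2.INTER_CUBIC))
E
cat > h.py <<'E'
from rig import manip, eoat, planner, viewer, status
import cv2, numpy as np
from scipy.spatial.transform import Rotation as Ro
def P(ci): return ci["camera_matrix"]@np.c_[ci["R"],ci["t"]]
def proj(ci,X):
    q=P(ci)@np.r_[X,1]; return q[:2]/q[2]
def tri(obs):
    A=[]
    for ci,(u,v) in obs:
        p=P(ci); A+=[u*p[2]-p[0],v*p[2]-p[1]]
    x=np.linalg.svd(np.array(A))[2][-1]; return x[:3]/x[3]
def onz(ci,uv,z):
    d=ci["R"].T@np.linalg.solve(ci["camera_matrix"],np.r_[uv,1]); c=-np.asarray(ci["R"]).T@ci["t"]
    return c+d*(z-c[2])/d[2]
def down(yaw):  # tool pointing down, closing line (tool y) at world angle yaw
    y=np.array([np.cos(yaw),np.sin(yaw),0]); z=np.array([0,0,-1.]); x=np.cross(y,z)
    return Ro.from_matrix(np.c_[x,y,z]).as_rotvec()
E
python3 - <<'E'
from h import *
t,s=viewer.camera_info("top"),viewer.camera_info("side")
print("knobtri",tri([(t,(310,246)),(s,(311,223))]),"dial",tri([(t,(363,259)),(s,(308,246))]))
print(onz(t,(363,259),.14),onz(t,(337,262),.112),onz(t,(310,246),.12))
print("wrist rel", -viewer.camera_info("wrist")["R"].T@viewer.camera_info("wrist")["t"]-status.read_position(), viewer.camera_info("wrist")["R"],viewer.camera_info("wrist")["camera_matrix"][0],Ro.from_rotvec(status.read_eef_rot()).as_matrix())
E
```

```text
knobtri [ 0.53028995 -0.05185792  0.12114022] dial [ 0.5067567  -0.16099848  0.12624576]
[ 0.49685761 -0.15951895  0.14      ] [ 0.49617702 -0.10752219  0.112     ] [ 0.52998847 -0.05183206  0.12      ]
wrist rel [0.07405911 0.02289602 0.14524988] [[ 0.28197843 -0.95942003 -0.00117512]
 [-0.92204089 -0.27133066  0.2760802 ]
 [-0.26519572 -0.07676515 -0.96113388]] [395.15594307   0.         322.16790567] [[ 9.59422659e-01  2.81971916e-01 -2.59314611e-05]
 [ 2.81971914e-01 -9.59422658e-01 -5.21964516e-05]
 [-3.95971648e-05  4.27665147e-05 -9.99999998e-01]]
```

View pics/c0.png

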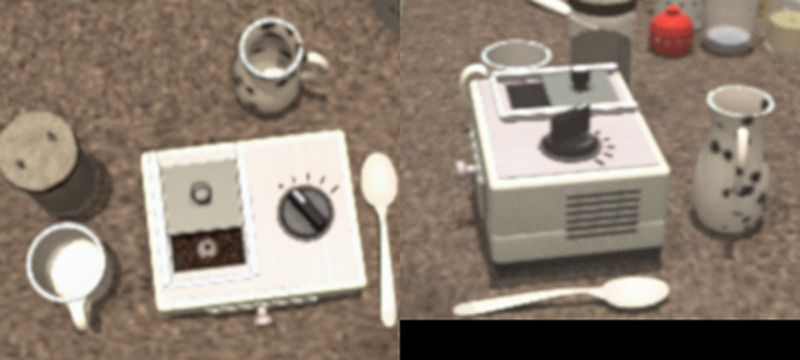

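```bash
python3 - <<'E'
from h import *
o=down(-np.pi/2)
obs={}; 
for i,p in enumerate([(.46,-.15,.30),(.53,-.06,.30)]):
    manip.reach(p,o); manip.dwell(.3)
    ci=viewer.camera_info("wrist"); im=viewer.get_image("wrist"); cv2.imwrite(f"pics/w{i}.png",im)
    np.savez(f"w{i}.npz",**ci)
    for n in ("cover_knob","dial_grip","mill"):
        for d in viewer.regions_of("wrist",n)[:2]:
            r=d["region"]; m=np.argwhere(r).mean(0)[::-1]
            print(i,n,np.round(d["box"],1),round(d["confidence"],2),m.round(1),r.sum())
print(status.read_time(),status.read_joint_pos().round(2) if hasattr(status.read_joint_pos(),'round') else status.read_joint_pos())
a=[cv2.resize(cv2.imread(f"pics/w{i}.png"),(400,300),interpolation=cv2.INTER_AREA) for i in (0,1)]
cv2.imwrite("pics/w.png",np.hstack(a))
E
```

```text
0 cover_knob [197.3 146.9 120.1 105.4] 0.81 [198.8 147.7] 10001
0 dial_grip [337.  175.4  69.4  63.5] 0.74 [335.2 174.1] 1589
0 mill [260.6 169.7 285.5 226.6] 0.9 [269.2 167.7] 53159
1 cover_knob [309.4 233.7 107.7  95.7] 0.89 [312.5 232.2] 8366
1 dial_grip [439.  259.6  66.2  65.3] 0.64 [438.8 255.6] 1566
1 mill [367.7 246.6 260.  207.4] 0.6 [368.7 241.4] 44118
4.5 [ 0.11  0.3  -0.13  1.96  0.05  0.88 -1.62]
```

View pics/w0.png

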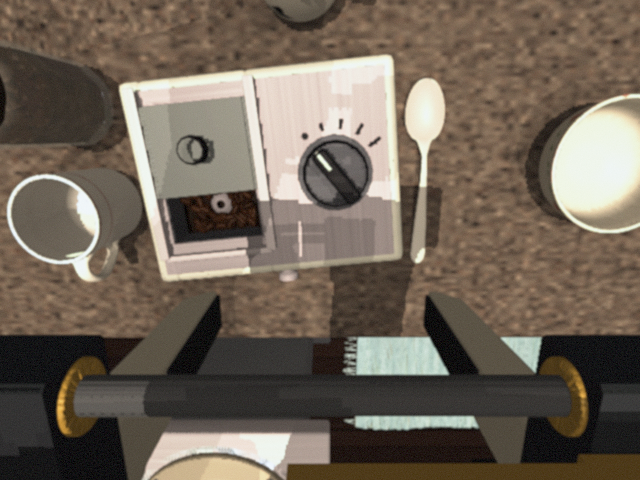

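View pics/w1.png

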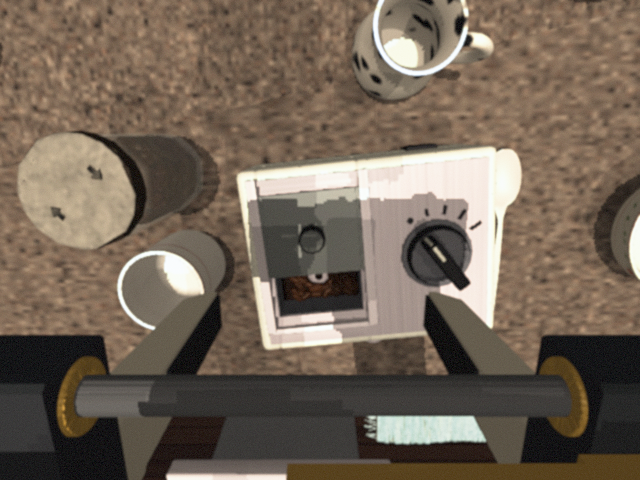

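```bash
python3 - <<'E'
from h import *
c=[dict(np.load(f"w{i}.npz")) for i in (0,1)]
C=[[(122,87),(392,57),(401,259),(163,279)],[(238,173),(495,149),(490,326),(265,348)]]
L=np.array([(85,110),(85,-110),(-85,-110),(-85,110)])/1e3
from scipy.optimize import least_squares
for s in ([0],[1],[0,1]):
    def f(p):
        R=np.array([[np.cos(p[2]),-np.sin(p[2])],[np.sin(p[2]),np.cos(p[2])]]); r=[]
        for i in s:
            for l,uv in zip(L,C[i]): r+=list(proj(c[i],np.r_[R@l+p[:2],p[3]])-uv)
        return np.array(r)
    q=least_squares(f,[.5,-.11,.14,.112]); print(s,q.x.round(4),q.fun.round(1))
p=q.x; R=np.array([[np.cos(p[2]),-np.sin(p[2])],[np.sin(p[2]),np.cos(p[2])]])
print("dial pred",R@[-.002,-.056]+p[:2],"knob y line at x=0..",[ (R@[x-.022,.05]+p[:2]).round(4) for x in(0,.056)])
print("dial bar tri",tri([(c[0],(315,153)),(c[1],(424,237))]),tri([(c[0],(357,200)),(c[1],(467,287))]))
out=[]
for i,(u,v) in enumerate([(190,150),(312,240)]):
    out.append(cv2.resize(cv2.imread(f"pics/w{i}.png")[v-30:v+30,u-30:u+30],(400,400),interpolation=cv2.INTER_CUBIC))
    d=[proj(c[i],np.r_[R@[x,.05]+p[:2],z]).round(1).tolist() for x,z in((.015,.144),(.02,.144),(.025,.144))]; print(d)
cv2.imwrite("pics/k.png",np.hstack(out))
E
```

```text
[0] [ 0.5021 -0.1028  0.0946  0.0988] [-0.2 -1.6 -0.4  0.3 -0.7  0.1  1.5  1.3]
[1] [ 0.5013 -0.1045  0.0955  0.0981] [ 0.5  0.2 -0.9 -1.2  0.2  1.8  0.3 -0.7]
[0, 1] [ 0.5019 -0.1036  0.095   0.0993] [ 0.4 -1.3  0.6  0.5  0.2  0.4  2.1  1.8 -0.9 -0.5 -1.3 -1.8 -0.3  1.9
 -0.9 -0.6]
dial pred [ 0.50521964 -0.15949749] knob y line at x=0.. [array([ 0.4753, -0.0559]), array([ 0.531 , -0.0506])]
dial bar tri [ 0.52457726 -0.14366624  0.12637177] [ 0.49067931 -0.17470225  0.15134643]
[[193.7, 170.2], [192.5, 163.4], [191.2, 156.6]]
[[313.4, 258.7], [312.7, 252.7], [312.1, 246.7]]
```

View pics/k.png

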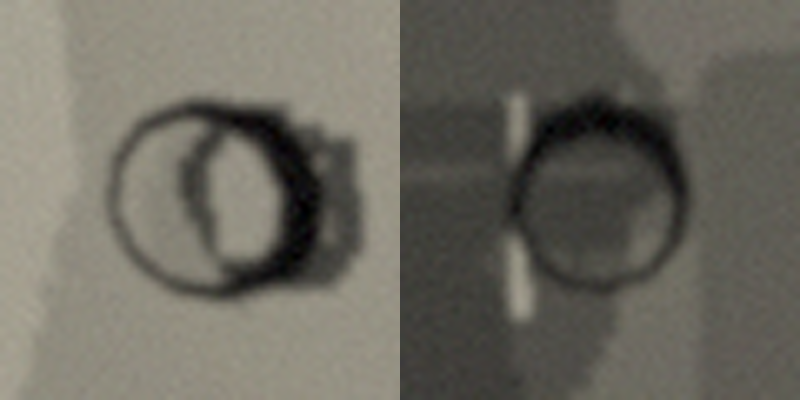

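```bash
python3 - <<'E'
from h import *
c=[dict(np.load(f"w{i}.npz")) for i in (0,1)]
t,s=viewer.camera_info("top"),viewer.camera_info("side")
print(tri([(c[0],(191,150)),(c[1],(312,241.2))]),onz(c[0],(191,150),.144),onz(c[1],(312,241.2),.144))
for i,uv in enumerate([(336,176),(445,262)]): print(onz(c[i],uv,.151))
o=down(.095+np.pi/2); o2=down(.095-np.pi/2)
print([planner.ik((.53,-.05,.15),x) for x in (o,o2)])
# dial: close line perpendicular to bar; bar angle .095+.6 -> .095+.6-1.2
for a in (.695,-.505,-.6):
  for k in (np.pi/2,-np.pi/2): print(a,k,planner.ik((.506,-.1595,.14),down(a+k)))
E
```

```text
[ 0.526651   -0.05149942  0.14384729] [ 0.52679711 -0.05167124  0.144     ] [ 0.52654146 -0.05139327  0.144     ]
[ 0.50842741 -0.15891536  0.151     ]
[ 0.51142865 -0.15550489  0.151     ]
[array([ 0.69979143,  0.74402778, -1.10417595,  2.08001303,  0.88606676,
        0.89605661,  0.74205468]), array([ 0.07759827,  0.50191514, -0.12649065,  2.11722878,  0.12055635,
        0.52899267, -1.61343099])]
0.695 1.5707963267948966 [ 0.90873214  0.76172511 -1.10483399  2.09131081  0.91581826  0.89065324
  1.52496545]
0.695 -1.5707963267948966 [ 0.33283014  0.51919392 -0.18930049  2.12569775  0.19164952  0.51228718
 -0.87533997]
-0.505 1.5707963267948966 [ 0.65245431  0.58912568 -0.65408679  2.10571992  0.60346526  0.63815448
  0.64516413]
-0.505 -1.5707963267948966 [ 0.20467383  0.5140897  -0.00888228  2.13392458  0.00921845  0.49361299
 -1.88697477]
-0.6 1.5707963267948966 [ 0.63818944  0.58373813 -0.63219658  2.10657563  0.58614477  0.62954213
  0.56780467]
-0.6 -1.5707963267948966 [ 0.19475155  0.51417273  0.00511624  2.13456017 -0.00531798  0.49287126
 -1.96690502]
```

```bash
python3 - <<'E'
from h import *
yaw=.095; k=np.array([.5267,-.0515]); ex=np.array([np.cos(yaw),np.sin(yaw)])
o=down(yaw-np.pi/2)
eoat.grip(.05,12)
manip.reach((*k,.20),o); manip.move_straight((*k,.149),o,feed=.1)
f0=status.read_wrist_force()
eoat.grip(.0,12); print("w",status.read_width(),status.read_gripper_force())
f0=np.array(status.read_wrist_force()); print(f0)
p0=np.array(status.read_position())
for s in list(np.arange(.04,.066,.003)):
    manip.move_straight((*(k-ex*s),.149),o,feed=.06); manip.dwell(.15)
    f=np.array(status.read_wrist_force())-f0; d=(p0-np.array(status.read_position()))[:2]@ex
    print(round(s,3),f.round(1),round(d,4))
    if f[:2]@ex>7: break
viewer.get_image("top"); 
print(status.read_time())
E
```

```text
w 0.02115188633484132 12.00026402802905
[ 0.07926473 -4.52859124  2.68559009]
0.04 [-1.5 -1.5  2.8] 0.0405
0.043 [ 0.6 -1.   0.8] 0.0431
0.046 [-0.5 -2.   0.7] 0.046
0.049 [ 0.9 -1.2  0.9] 0.049
0.052 [ 4.9 -2.  -4.5] 0.0504
0.055 [10.1 -1.6 -8.5] 0.0511
10.0917
```

```bash
python3 - <<'E'
from h import *
yaw=.095
p=np.array(status.read_position()); print(p)
eoat.grip(.05,12)
manip.move_straight((p[0],p[1],.20),feed=.15)
out=[]
for i,q in enumerate([(.45,-.155,.25),(.50,-.155,.25)]):
    manip.reach(q,down(yaw-np.pi/2)); manip.dwell(.3)
    ci=viewer.camera_info("wrist"); im=viewer.get_image("wrist"); np.savez(f"v{i}.npz",**ci)
    cv2.imwrite(f"pics/v{i}.png",im)
    u,v=np.clip(proj(ci,[.506,-.16,.14]),(100,100),(540,380)).astype(int); print(u-100,v-100)
    out.append(cv2.resize(im[v-100:v+100,u-100:u+100],(400,400),interpolation=cv2.INTER_CUBIC))
cv2.imwrite("pics/v.png",np.hstack(out)); print(status.read_time())
E
```

```text
[ 0.47592808 -0.0572702   0.14951977]
242 71
232 145
12.8
```

View pics/v.png

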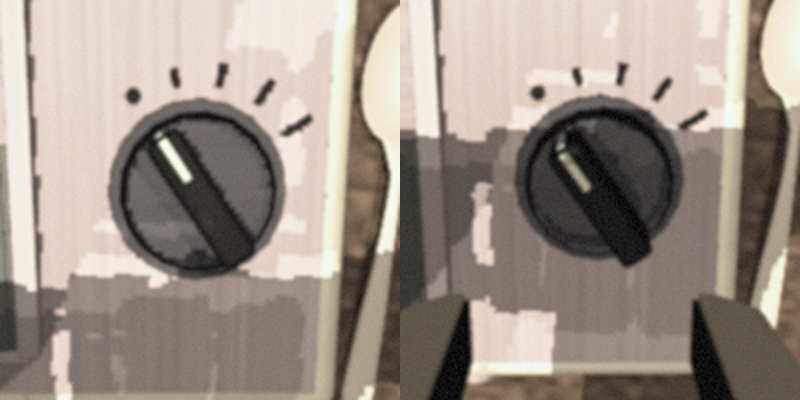

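View pics/v0.png

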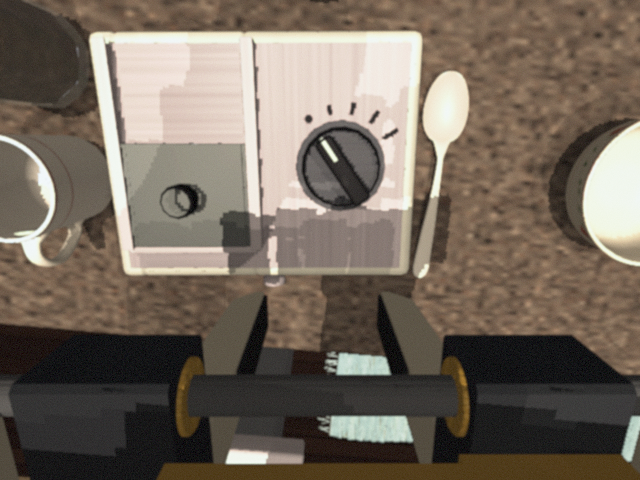

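```bash
python3 - <<'E'
from h import *
c=[dict(np.load(f"v{i}.npz")) for i in (0,1)]
print("skirt",tri([(c[0],(341,166)),(c[1],(332,234.7))]),[onz(c[i],uv,.121) for i,uv in enumerate([(341,166),(332,234.7)])])
print("bar",tri([(c[0],(341.5,169)),(c[1],(333,242.5))]),[onz(c[i],uv,.151) for i,uv in enumerate([(341.5,169),(333,242.5)])])
for i,(a,b) in enumerate([((323.5,139.5),(360,198)),((316.5,215),(350,270))]):
    A,B=onz(c[i],a,.151),onz(c[i],b,.151); print("bar ang",np.arctan2(*(A-B)[1::-1]),np.linalg.norm(A-B))
p=[np.arctan2(*(onz(c[i],u,.113)-onz(c[i],w,.113))[1::-1]) for i,u,w in ((0,(418,34),(408,272)),(0,(93,36),(129,271)))];print("edges",p)
print("mill top yaw by right-left back corners",np.arctan2(*(onz(c[0],(93,36),.112)-onz(c[0],(418,34),.112))[1::-1])-np.pi/2)
E
```

```text
skirt [ 0.50788872 -0.15981574  0.11711698] [array([ 0.50815972, -0.15955189,  0.121     ]), array([ 0.50884   , -0.15969309,  0.121     ])]
bar [ 0.50741148 -0.15970645  0.13692227] [array([ 0.50849463, -0.15849758,  0.151     ]), array([ 0.51115049, -0.15941845,  0.151     ])]
bar ang 0.6721979518223056 0.04154952961404707
bar ang 0.6321973364539734 0.04246954827511379
edges [np.float64(0.1174960738741599), np.float64(0.10629607288444187)]
mill top yaw by right-left back corners 0.10208632927888983
```

```bash
python3 - <<'E'
from h import *
c=(.507,-.1596); a0=.69
eoat.grip(.04,40)
manip.reach((*c,.20),down(a0-np.pi/2)); manip.move_straight((*c,.149),down(a0-np.pi/2),feed=.1)
print("f",np.round(status.read_wrist_force(),1))
eoat.grip(0,40); print("w",status.read_width(),np.round(status.read_wrist_force(),1))
def yaw():
    y=Ro.from_rotvec(status.read_eef_rot()).as_matrix()[:,1]; return np.arctan2(y[1],y[0])+np.pi/2
for t in np.arange(.2,1.21,.2):
    manip.move_straight((*c,.149),down(a0-t-np.pi/2),feed=.1)
    print(round(t,2),round(a0-yaw(),3),status.read_width(),np.round(status.read_wrist_force(),1),np.round(status.read_moment(),3),round(status.read_time(),2))
manip.dwell(.6)
for cam in ("top","wrist"): cv2.imwrite(f"pics/d_{cam}.png",viewer.get_image(cam))
ci=viewer.camera_info("top"); u,v=proj(ci,[.5,-.11,.12]).astype(int)
im=cv2.imread("pics/d_top.png")[v-50:v+50,u-50:u+50]
s=cv2.imread("pics/d_wrist.png"); g=viewer.get_image("side")[180:300,240:380]
cv2.imwrite("pics/d.png",np.hstack([cv2.resize(s,(400,400)),cv2.resize(g,(400,400),interpolation=cv2.INTER_CUBIC)]))
print(status.read_width(),status.read_gripper_force(),status.read_time(),status.read_position())
E
```

```text
f [-0.7  0.1 -0.4]
w 0.011718068193443159 [ 1.6 -3.7  1. ]
0.2 0.201 0.011978655438444044 [ 1.4 -4.3  0.9] [-1.052 -0.469  0.047] 15.34
0.4 0.401 0.011657933020926107 [ 1.5 -5.7  1. ] [-1.098 -0.435  0.078] 15.69
0.6 0.601 0.011636861170118501 [ 1.6 -6.1  1.2] [-1.27  -0.464  0.084] 16.04
0.8 0.801 0.011501446417367285 [ 2.1 -6.6  1. ] [-1.329 -0.397  0.081] 16.39
1.0 1.001 0.012091140493190843 [ 1.9 -6.5  1.3] [-1.431 -0.437  0.123] 16.74
1.2 1.201 0.011741080544626007 [ 2.5 -6.5  2. ] [-1.484 -0.323  0.121] 17.09
0.011833142363824843 39.970781207084656 17.8417 [ 0.50769048 -0.16107001  0.14932329]
```

View pics/d.png

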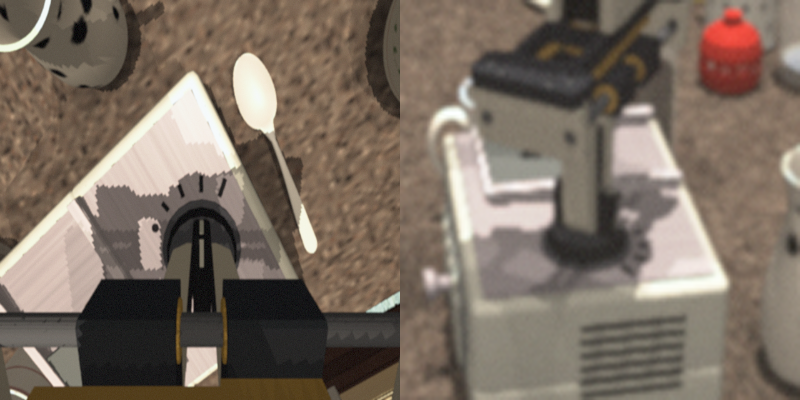

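The wrist picture shows the dial's white pointer line (201, 240) aligned with the third rib (201, 184). The moment of 0.12 N m matches the spring at the third click. The cover has not been touched since it was seen shut.

```bash
python3 -c "
from h import *
print(manip.close_job())"
```

```text
the job is handed in; nothing more can be done
None
```

The job is handed in: the cover was slid to its front stop and seen shut, then the dial was turned to the third mark and is still held there with a 40 N grip; the hand-in call returned no verdict.

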